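# Slide the stock bin home and latch the bay gate

### The job

In the dry store's stainless stock bay, first slide the pulled-out bin fully home against the back wall while the gate is still open, then push the gate shut until its sprung latch snaps in and holds it. Push firmly but gently, never forcing or slamming the gate, keep the two tubs in the bin upright and leave the other things on the worktop where they are.

Things in the scene. Friction and masses are not known exactly. Their poses are not given: they have to be found in the camera images.
- bay: Open-topped stainless stock bay fixed on the worktop, 206 wide, 200 deep; side and back walls 120 high, front posts 135 high. Origin: middle of its front opening, on the worktop; x points into the bay (about away from the robot), y left, z up. Floor top at z = 4; inner faces of side walls at y = +-97, of the back wall at x = 195. Gate hinge at x = 0, y = 90.
- latch_post (a point): Top of the right-hand front post, 135 high, at bay x = 0, y = -112. Inside it, on a clamped carriage, sit the strike lip (height 95), a rubber stop and a spring plunger. The carriage was set by hand anywhere within 9 mm either way along the bay's x, so the exact place where the gate latches is not known and must be felt.
- gate (a joint): Gate angle (rad): 0 = parallel to the bay's front, grows as it swings open towards the robot, at most 1.75. Starts wide open; turns freely, stays where left. Flat aluminium panel 164 wide, 118 high, 8 thick, from 14 to 132 above the worktop. Bevelled spring bolt on its free edge, at height 95. Latched it rests between -0.045 and 0.07, by the strike. Small knob on the outer face, 55 from the hinge, 24 proud.
- gate_hinge (a point): Point on the gate's vertical hinge axis, 73 above the worktop, in the panel's mid-plane. Left of the bay's opening.
- gate_push (a point): Point on the gate's flat outer face, 120 from the hinge axis and 48 from the free edge, 95 above the worktop: a good place to push. Axes are the gate's: x in the closing direction, y towards the hinge, z up. Force here when shutting: plunger up to 4 N over the last 30 mm, bolt on the strike 4 to 10 N more, then the snap, and 2 mm later a stop where it rises steeply; over 30 N is forcing. Unlatched, it springs back beyond 0.11 rad.
- bin: Clear plastic open-topped stock bin, 170 long (x), 105 wide (y), 80 high, walls 4 thick, about 0.6 kg with its tubs; it stands on the bay's floor, pulled out so that its front wall sticks out of the opening. Origin: centre of its underside; x along its length, into the bay. Home means its back wall touches the bay's back wall (origin 110 behind the front plane of the bay).
- tub0: Small glass tub with a brass lid, 42 diameter, 66 high, standing in the rear of the bin on the left; origin at the centre of its underside, z up.
- tub1: The same kind of tub, in the rear of the bin on the right; origin at the centre of its underside, z up.
- sauce: Brown sauce bottle, 60 diameter, 190 high, on the worktop right of the bay; origin at the centre of its underside. Leave it alone.
- sesame_jar: Glass jar with brass lid, 72 diameter, 130 high, right of the bay; origin at the centre of its underside. Leave it alone.
- cup: Steel measuring cup, 72 diameter, 70 high, left of the bay; origin at the centre of its underside. Leave it alone.
- can: Metal can, 74 diameter, 80 high, left of the bay, clear of the gate's swing; origin at the centre of its underside. Leave it alone.
- carton: Cardboard carton 70 x 100, 120 high, on the worktop to the right; origin at the centre of its underside. Leave it alone.
Not all that is in view belongs to the job. What is shaped like the tub0 but purple is not meant.

How it is judged (in metres and radians):
On the way:
1. the bin is fully home in the bay while the gate is still open (x of bin in the frame of bay above 0.104 m and value of joint gate above 0.5 rad), for 0.2 s.
At the end, for the whole second after the job is handed in: The gate stays latched by itself, at an angle below 0.09 rad and at rest; the bin is home, its origin more than 102 mm behind the bay's front plane (8 mm short of the back wall at most) and at rest; both tubs stand upright within 0.2 rad (value of joint gate below 0.09 rad and x of bin in the frame of bay above 0.102 m and angle between each of tub0, tub1's own z axis and vertical below 0.2 rad and linear speed of bin below 0.02 m/s and velocity of joint gate between -0.05 and 0.05 rad/s); the robot touches nothing.
It fails at once if the gate is forced: a push of more than 30 N on it (contact force between gate and the fingers above 30 N or contact force between gate and the arm above 30 N).
It fails at once if the gate is slammed: it swings shut faster than 2.5 rad/s (velocity of joint gate below -2.5 rad/s).
It fails at once if a tub in the bin tips over (angle between any of tub0, tub1's own z axis and vertical above 0.6 rad).
It fails at once if another thing on the worktop is shifted more than 30 mm (distance of any of sauce, sesame_jar, cup, can, carton from where it was at the start of the episode above 0.03 m).
It also fails if it takes over 72 s, if anything falls off the work surface, if the arm or the gripper's body presses on something with over 40 N, if the wrist force passes 120 N, or if a joint passes its speed limit or range.

### The arm

A 6-joint arm with a two-finger parallel gripper is mounted at the origin on the work surface. World frame = base frame: x ahead of the robot, y to its left, z up, the work surface at z = 0. Lengths are in mm, angles in degrees, forces in N, time in s.
With the tool pointing down it reaches from about 300 to 850 mm from the base axis. Payload 4.2 kg.
Tool frame: the origin (TCP) lies on the centre line of the jaws, within the pads' length; the fingertips stand env.nose_length ahead of it and the grasp point (between the pads) lies 2 mm behind it (env.nose_length is the distance from the TCP to the fingertips, in mm); z points along the fingers, y is the direction in which the jaws open and shut (so a half turn about z gives the same grasp; the last joint's range is limited). The gripper opens to 91 mm and grips with 3 to 60 N. Pads are 32 mm wide; open, the fingers measure 118 mm over their backs; the gripper's body (76 mm by 178 mm) begins 60 mm behind the grasp point.
Start: joints at [70.989, 18.312, 89.639, -0, 72.044, -1.146], TCP at [176.396, 547.29, 230.976] pointing down, gripper open.
Joint ranges: [-177.97, 177.97], [-48.28, 115.42], [12.27, 149.76], [-77.06, 257.06], [2.81, 150.46], [-146.56, 146.56]. Speed limits (degrees/s): [147.25, 147.25, 180, 180, 180, 180].

### API

Orientations are given as [roll, pitch, yaw] about the fixed x, y, z axes, in that order (R = Rz(yaw) Ry(pitch) Rx(roll)).
In Python, from workcell import env gives the robot as it stands. The module is installed in compiled form; this text tells all that it offers.
- The arm moves only by the tool jog_arm, never from a script. Its argument "deltas" is a list that holds one entry, the list of rows, each a list of 5 numbers: the shift along the tool's x, y, z in m, then the turn about the tool's z in degrees, then the finger opening in m, from 0 to 0.0912. A call has 1 to 20 rows; each row is the pose to reach, as a shift and turn from the pose commanded when the call began, along the tool's axes at that moment; what a row does not reach only later rows make up. A row lasts 1/12 s, in which the tool goes at most 41.7 mm and 7.16 degrees, less where a joint would pass 70% of its speed; a pose out of reach is approached as far as the arm can. A call with a gripper value outside its range is refused whole. The fingers move at their own pace and stop on an object; "grip_force" is the grip in N (left out, the last holds). Time passes only in rows, so rows that repeat a pose let the fingers close. It gives the time, the measured TCP pose, the force and the opening at its end, in the units of the state.
- env.state(): the state, without advancing time (a new reading comes with each control period).
- env.grab_frame(name): name is "scene" or "top" or "wrist"; returns the picture (384x512x3 uint8, red, green, blue); there is no depth.
- env.camera_params(name): a dict with "fx", "fy", "cx", "cy" (pixels), "xyz" and "orientation" of the camera in the world. Camera axes: x right, y down, z forward; pixel columns grow to the right and rows downward; lengths in mm; the calibration is good to about 2 mm. The wrist camera is an equidistant fisheye: a pixel r from the principal point sees the ray r / f radians off the axis. A picture is of the moment at which its call begins: read the wrist's pose just before it. camera_params takes no time and is no camera call; for the wrist camera it gives the pose at the moment of the call.
- env.job_done(): hands the job in, once; it reports no verdict.
Trained networks look in the newest picture that a camera, given by its name, has taken for a name from the list of things; names that differ only in an ending like _2 or _b are one class to them, and where a whole thing is asked for, a point or a joint stands for the part that bears it (a point fixed in the world has none). Each returns a list of dicts, best first, with "conf" (0 to 1); they miss things now and then, are a little off and sometimes report something else, mostly with a low value. They report only what shows in the picture. A call takes as long as a camera call. They do not tell look-alikes from the thing itself.
- env.look_for(camera, label): "xyz" ([x, y, z] in mm, in world coordinates, good to about 4 mm: the middle of the surface that is visible of it).
The state is a dict: "time_s": time; "qpos": joint angles; "qvel": joint speeds; "effort": joint torques, N m; "ee_pos": TCP position; "ee_rot": TCP orientation; "force": force on the tool from outside, world axes, zero at the start; "torque": the same for the moment, N m; "gripper_width": finger opening in mm.
Only numpy, scipy, OpenCV 4.12 (cv2) and the standard library are available. Lean on these libraries where they do the work, as an engineer would, in place of code of your own. Each camera call takes 0.05 s, during which the arm holds its last target.

## Working session

There is one attempt and no reset: what is moved stays moved. The work goes in short steps, Python scripts to look and compute and a tool call to move; the robot and the scene stay as the last step left them, time stands still between calls to the robot, and variables do not carry over. Pictures are saved under pics/ and viewed, and the job is handed in when it is done.

Besides the shell and the picture viewer there is one more tool, called after "Call:" by a JSON object that holds its "api" and its "payload", one argument or row to a line. jog_arm: Moves the arm, as the interface text tells. Its arguments: {"type":"object","properties":{"deltas":{"type":"array"},"grip_force":{"type":"number"}},"required":["deltas"]}

```bash
mkdir -p pics; python3 - <<'E'
from workcell import env
import cv2
s=env.state();print(s, env.nose_length)
for n in("scene","top","wrist"):
    p=env.camera_params(n);print(n,p)
    cv2.imwrite(f"pics/{n}0.png",env.grab_frame(n)[:,:,::-1])
for n in("scene","top"):
    for l in("gate","gate_push","gate_hinge","latch_post","bin","tub0","bay","can","cup","sauce","sesame_jar","carton"):
        r=env.look_for(n,l);print(n,l,[([round(float(v)) for v in d["xyz"]],round(float(d["conf"]),2)) for d in r[:3]])
print(env.state()["time_s"])
E
```

```text
{'time_s': 0.0, 'qpos': array([ 7.09902593e+01,  1.83533381e+01,  8.97063509e+01, -1.34272193e-03,
        7.20445953e+01, -1.14614188e+00]), 'qvel': array([-0.0018088 ,  0.02523237, -0.07368988, -0.00418131, -0.03147389,
       -0.08272185]), 'effort': array([-2.04938013e-03, -4.12467742e+01, -2.31966573e+01,  7.28021446e-02,
        4.57935117e-02, -1.47830319e-04]), 'ee_pos': array([176.23505361, 546.82485556, 230.10362548]), 'ee_rot': array([-1.79895711e+02, -8.09641201e-04,  1.62136816e+02]), 'force': array([-0.1777307 , -0.37301193, -0.61785559]), 'torque': array([ 0.03764334,  0.02301882, -0.00594978]), 'gripper_width': 91.19266922089875} 17.0
scene {'fx': 347.0328445457556, 'fy': 347.0328445457556, 'cx': 256.3323318688395, 'cy': 191.76361089026372, 'xyz': array([1261.5510945 ,  361.80732406,  769.15782071]), 'orientation': array([-129.02499981,    0.91381635,  119.77911652])}
top {'fx': 408.960997151319, 'fy': 408.960997151319, 'cx': 251.71847197132112, 'cy': 195.00360146612175, 'xyz': array([ 375.60362801,  -63.50685391, 1035.03169527]), 'orientation': array([-1.68200578e+02
[... 682 characters left out ...]
 0.34)]
scene cup [([730, 216, 49], 0.88)]
scene sauce [([659, -200, 100], 0.65), ([661, -6, 54], 0.44)]
scene sesame_jar [([770, -187, 94], 0.71)]
scene carton [([422, -341, 85], 0.64)]
top gate [([532, 70, 116], 0.86)]
top gate_push [([533, 64, 116], 0.75), ([732, -201, 123], 0.23)]
top gate_hinge [([532, 70, 112], 0.61)]
top latch_post []
top bin [([677, -2, 3], 0.66)]
top tub0 [([505, 183, 68], 0.84), ([719, -22, 73], 0.71), ([409, -22, 68], 0.62)]
top bay [([761, 32, 44], 0.84)]
top can [([602, 210, 80], 0.72)]
top cup [([741, 220, 41], 0.95)]
top sauce [([633, -209, 126], 0.89)]
top sesame_jar [([730, -202, 122], 0.76), ([723, -28, 74], 0.23)]
top carton [([396, -354, 124], 0.97)]
1.35
```

View pics/top0.png

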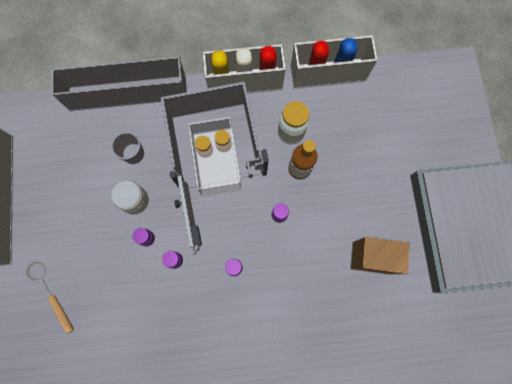

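View pics/scene0.png

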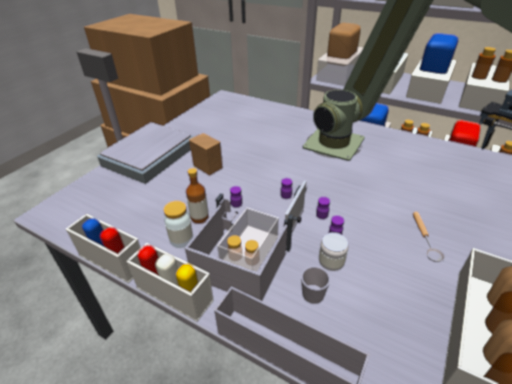

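View pics/wrist0.png

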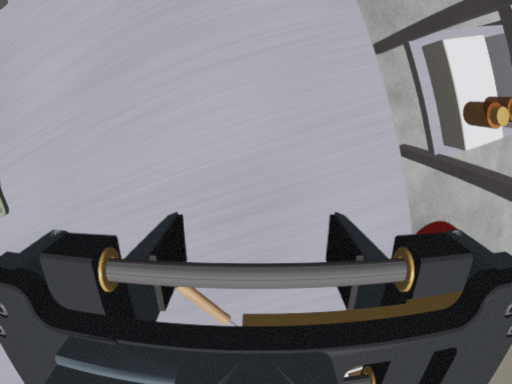

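```bash
python3 - <<'E'
import cv2
a=cv2.imread("pics/top0.png")[75:265,110:310]
cv2.imwrite("pics/topc.png",cv2.resize(a,None,fx=3.1,fy=3.1,interpolation=cv2.INTER_CUBIC)[:600])
a=cv2.imread("pics/scene0.png")[170:300,170:350]
cv2.imwrite("pics/scenec.png",cv2.resize(a,None,fx=4.4,fy=4.4,interpolation=cv2.INTER_CUBIC))
E
```

```text
(no output)
```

View pics/topc.png

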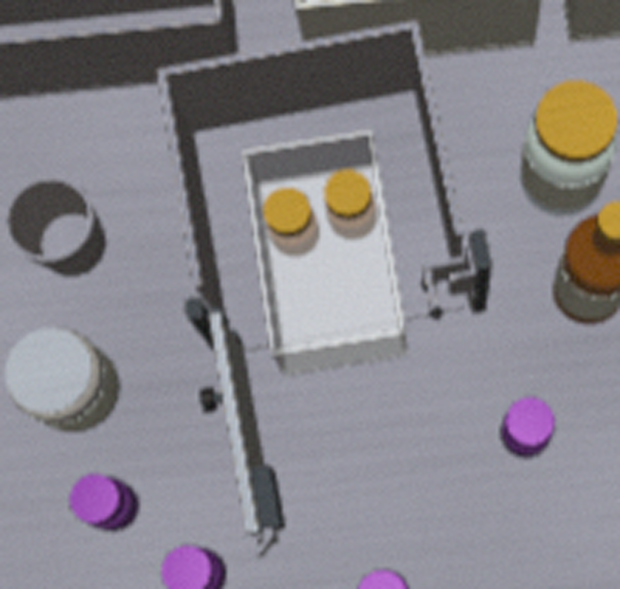

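View pics/scenec.png

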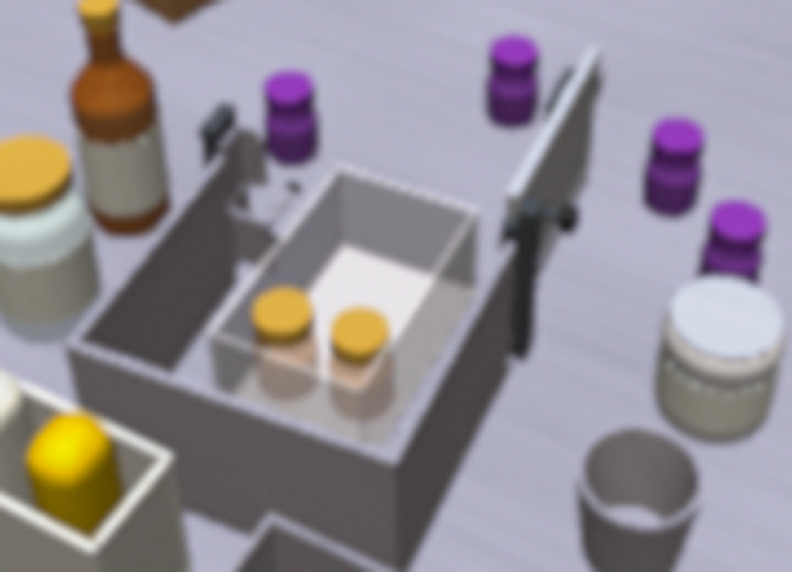

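```bash
cat > h.py <<'E'
import numpy as np
from scipy.spatial.transform import Rotation as R
from workcell import env
def bp(cam,u,v,z):
    p=env.camera_params(cam);M=R.from_euler('xyz',p['orientation'],degrees=True).as_matrix()
    d=M@np.array([(u-p['cx'])/p['fx'],(v-p['cy'])/p['fy'],1]);o=np.array(p['xyz'])
    return o+d*(z-o[2])/d[2]
E
python3 - <<'E'
from h import *
T=lambda u,v,z:bp('top',110+u/3.1,75+v/3.1,z).round(0)[:2]
S=lambda u,v,z:bp('scene',170+u/4.4,170+v/4.4,z).round(0)[:2]
for n,a in dict(bayBL=(162,73,120),bayBR=(416,26,120),bayFR=(455,250,120),bayFL=(207,290,120),postR=(482,270,135),hinge=(213,315,132),free=(250,528,132),hpost=(193,303,135),
 binBL=(246,152,84),binBR=(373,132,84),binFL=(272,352,84),binFR=(405,335,84),knob=(208,400,73)).items(): print(n,T(*a))
for n,a in dict(bayBR=(72,345,120),bayBL=(398,463,120),binFR=(342,170,84),binFL=(477,212,84),binBR=(212,335,84),gatefree=(595,52,132),gateh=(515,190,132)).items(): print('S',n,S(*a))
E
```

```text
bayBL [825. 105.]
bayBR [842. -95.]
bayFR [ 658. -105.]
bayFL [647.  82.]
postR [ 636. -123.]
hinge [624.  78.]
free [465.  63.]
hpost [634.  91.]
binBL [767.  49.]
binBR [773. -53.]
binFL [603.  42.]
binFR [605. -61.]
knob [573.  95.]
S bayBR [849. -87.]
S bayBL [830. 114.]
S binFR [614. -51.]
S binFL [607.  48.]
S binBR [779. -43.]
S gatefree [472.  68.]
S gateh [624.  81.]
```

```bash
cat >> h.py <<'E'
def sh(cur,tgt):
    "cur/tgt: x,y,z,yaw commanded (tool down)"
    a=np.radians(cur[3]);tx=np.array([np.cos(a),np.sin(a)]);ty=np.array([np.sin(a),-np.cos(a)])
    d=np.array(tgt[:2],float)-cur[:2]
    return np.round([d@tx/1000,d@ty/1000,(cur[2]-tgt[2])/1000,-(tgt[3]-cur[3])],4)
def arrow():
    s=env.state();print(round(float(s['time_s']),2),s['ee_pos'].round(1),s['ee_rot'].round(2),'F',s['force'].round(1),s['gripper_width'].round(1))
E
python3 -c "
from h import *
print(sh((176.4,547.3,231,162.14),(555,-8,231,184.9)))"
```

```text
[ -0.5307  -0.4124   0.     -22.76  ]
```

Call:
{"api": "jog_arm", "payload": {
  "deltas": [
    [[-0.531,-0.412,0,-22.8,0.04],[-0.531,-0.412,0,-22.8,0.04],[-0.531,-0.412,0,-22.8,0.04],[-0.531,-0.412,0,-22.8,0.04],[-0.531,-0.412,0,-22.8,0.04],[-0.531,-0.412,0,-22.8,0.04],[-0.531,-0.412,0,-22.8,0.04],[-0.531,-0.412,0,-22.8,0.04],[-0.531,-0.412,0,-22.8,0.04],[-0.531,-0.412,0,-22.8,0.04],[-0.531,-0.412,0,-22.8,0.04],[-0.531,-0.412,0,-22.8,0.04],[-0.531,-0.412,0,-22.8,0.04],[-0.531,-0.412,0,-22.8,0.04],[-0.531,-0.412,0,-22.8,0.04],[-0.531,-0.412,0,-22.8,0.04],[-0.531,-0.412,0,-22.8,0.04],[-0.531,-0.412,0,-22.8,0.04],[-0.531,-0.412,0,-22.8,0.04],[-0.531,-0.412,0,-22.8,0.04]]
  ]
}}

```text
time_s: 3.02
ee_pos: [554.5, -6.6, 230.9]
ee_rot: [180.0, -0.0, -175.0]
force: [0.1, 0.7, 0.1]
gripper_width: 39.9
```

```bash
python3 - <<'E'
from h import *
import cv2
arrow()
print(env.camera_params("wrist"))
cv2.imwrite("pics/wrist1.png",env.grab_frame("wrist")[:,:,::-1])
E
```

```text
Traceback (most recent call last):
  File "h.py", line 14, in arrow
    s=env.state();print(round(float(s['time_s']),2),s['ee_pos'].round(1),s['ee_rot'].round(2),'F',s['force'].round(1),s['gripper_width'].round(1))
                                                                                                                      ^^^^^^^^^^^^^^^^^^^^^^^^
AttributeError: 'float' object has no attribute 'round'
```

```bash
sed -i "s/s\['gripper_width'\].round(1)/round(s['gripper_width'],1)/" h.py; python3 - <<'E'
from h import *
import cv2
arrow()
p=env.camera_params("wrist");print(p)
cv2.imwrite("pics/wrist1.png",cv2.resize(env.grab_frame("wrist")[:,:,::-1],None,fx=1.5,fy=1.5,interpolation=cv2.INTER_CUBIC))
E
```

```text
3.02 [554.5  -6.6 230.9] [ 1.7995e+02 -5.0000e-02 -1.7502e+02] F [0.1 0.7 0.1] 39.9
{'fx': 297.3186396354542, 'fy': 297.3186396354542, 'cx': 255.81710285962814, 'cy': 193.9287837133475, 'xyz': array([477.19035436, -14.02890031, 383.98598657]), 'orientation': array([ 1.63988335e+02, -3.71910599e-02,  9.50284256e+01])}
```

View pics/wrist1.png

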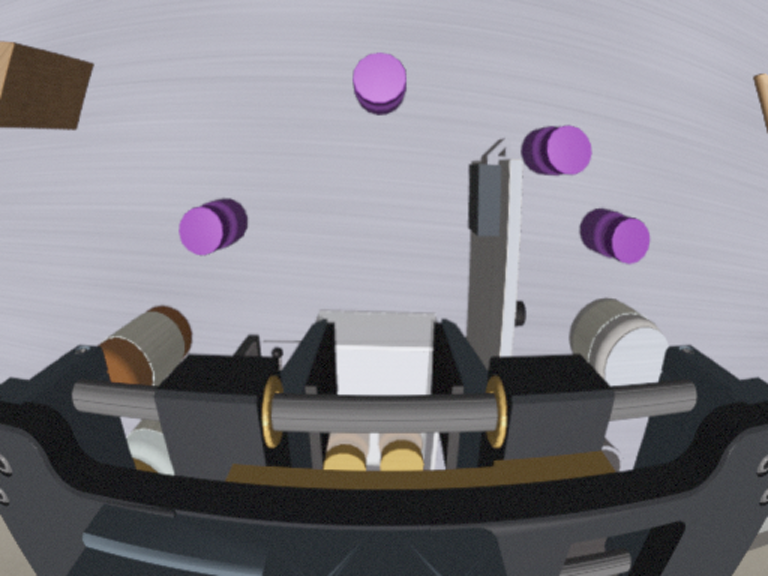

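```bash
cat >> h.py <<'E'
def bw(u,v,z,p=None):
    p=p or env.camera_params('wrist');M=R.from_euler('xyz',p['orientation'],degrees=True).as_matrix()
    a=np.array([u-p['cx'],v-p['cy']])/p['fx'];r=np.hypot(*a)
    d=M@np.array([*(np.sin(r)*a/r),np.cos(r)]);o=np.array(p['xyz'])
    return o+d*(z-o[2])/d[2]
E
python3 - <<'E'
from h import *
W=lambda u,v,z:bw(u/1.5,v/1.5,z).round(1)[:2]
for n,a in dict(binFR=(318,311,84),binFL=(440,313,84),gate_in=(509,160,132),gate_out=(523,160,132),gin2=(503,345,132),gout2=(516,345,132),knob=(525,313,73)).items():print(n,W(*a))
E
```

```text
binFR [582.1 -51.5]
binFL [575.8  35.5]
gate_in [465.4  57.2]
gate_out [464.1  65.6]
gin2 [577.9  70.5]
gout2 [577.3  79.1]
knob [574.1 103.2]
```

```bash
python3 - <<'E'
from h import *
W=lambda u,v,z:bw(u/1.5,v/1.5,z).round(1)[:2]
for n,a in dict(binFR=(318,311,4),binFL=(440,313,4),FR2=(328,344,4),FR2b=(328,344,84)).items():print(n,W(*a))
print(sh((555,-8,231,184.9),(555,-8,84,184.9)), sh((555,-8,84,184.9),(575,-6.5,84,184.9)))
E
```

```text
binFR [610.  -61.6]
binFL [602.2  48.6]
FR2 [641.5 -51. ]
FR2b [606.9 -43.1]
[ 0.     0.     0.147 -0.   ] [-0.0201 -0.0002  0.     -0.    ]
```

Call:
{"api": "jog_arm", "payload": {
  "deltas": [
    [[0,0,0.04,0,0.04],[0,0,0.08,0,0.04],[0,0,0.12,0,0.04],[0,0,0.147,0,0.04],[0,0,0.147,0,0.04],[-0.01,0,0.147,0,0.04],[-0.02,0,0.147,0,0.04],[-0.025,0,0.147,0,0.04],[-0.03,0,0.147,0,0.04],[-0.034,0,0.147,0,0.04],[-0.038,0,0.147,0,0.04],[-0.042,0,0.147,0,0.04],[-0.046,0,0.147,0,0.04],[-0.05,0,0.147,0,0.04]]
  ]
}}

```text
time_s: 4.23
ee_pos: [605.2, -3.4, 84.0]
ee_rot: [180.0, -0.0, -175.1]
force: [-4.1, -0.0, 3.5]
gripper_width: 39.7
```

```bash
python3 - <<'E'
from h import *
import cv2
arrow()
a=env.grab_frame("scene")[170:300,170:350,::-1]
cv2.imwrite("pics/s2.png",cv2.resize(a,None,fx=4.4,fy=4.4,interpolation=cv2.INTER_CUBIC))
E
```

```text
4.23 [605.2  -3.4  84. ] [ 1.7998e+02 -4.0000e-02 -1.7507e+02] F [-4.1 -0.   3.5] 39.7
```

View pics/s2.png

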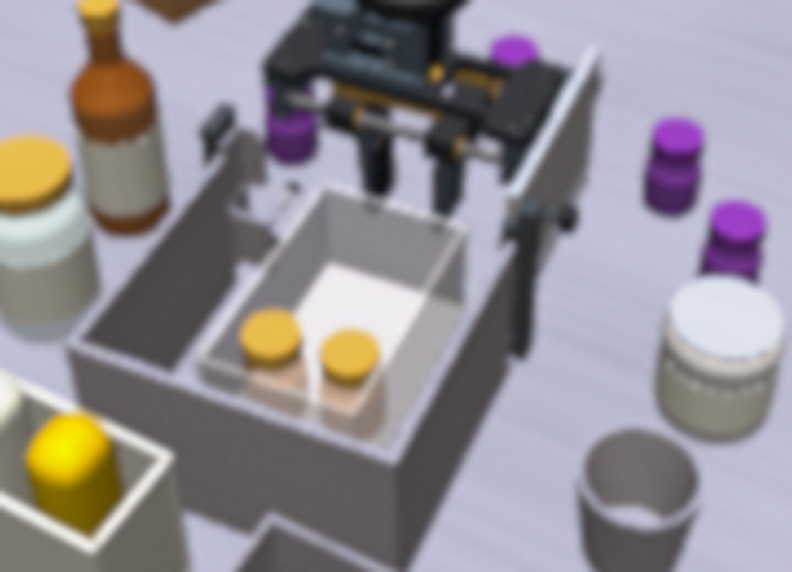

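Call:
{"api": "jog_arm", "payload": {
  "deltas": [
    [[-0.004,0,0,0,0.04],[-0.008,0,0,0,0.04],[-0.012,0,0,0,0.04],[-0.016,0,0,0,0.04],[-0.02,0,0,0,0.04],[-0.023,0,0,0,0.04],[-0.026,0,0,0,0.04],[-0.029,0,0,0,0.04],[-0.031,0,0,0,0.04],[-0.033,0,0,0,0.04]]
  ]
}}

```text
time_s: 5.12
ee_pos: [638.3, -0.5, 83.8]
ee_rot: [180.0, -0.0, -175.1]
force: [-2.7, -0.4, 0.4]
gripper_width: 40.1
```

Call:
{"api": "jog_arm", "payload": {
  "deltas": [
    [[-0.002,0,0,0,0.04],[-0.004,0,0,0,0.04],[-0.005,0,0,0,0.04],[-0.006,0,0,0,0.04]]
  ]
}}

```text
time_s: 5.45
ee_pos: [644.2, -0.0, 83.8]
ee_rot: [180.0, -0.0, -175.1]
force: [-2.1, 0.5, -0.1]
gripper_width: 39.4
```

Call:
{"api": "jog_arm", "payload": {
  "deltas": [
    [[-0.001,0,0,0,0.04],[-0.002,0,0,0,0.04],[-0.003,0,0,0,0.04]]
  ]
}}

```text
time_s: 5.7
ee_pos: [645.3, 0.0, 83.8]
ee_rot: [180.0, -0.3, -175.1]
force: [-8.7, -1.2, 4.2]
gripper_width: 39.8
```

Call:
{"api": "jog_arm", "payload": {
  "deltas": [
    [[-0.001,0,0,0,0.04],[-0.002,0,0,0,0.04],[-0.002,0,0,0,0.04]]
  ]
}}

```text
time_s: 5.95
ee_pos: [645.3, 0.0, 83.9]
ee_rot: [180.0, -0.5, -175.1]
force: [-11.2, -0.7, 5.2]
gripper_width: 40.2
```

```bash
python3 - <<'E'
from h import *
import cv2
arrow()
a=env.grab_frame("scene")[170:300,170:350,::-1]
cv2.imwrite("pics/s3.png",cv2.resize(a,None,fx=4.4,fy=4.4,interpolation=cv2.INTER_CUBIC))
E
```

```text
5.95 [645.3   0.   83.9] [ 179.99   -0.5  -175.05] F [-11.2  -0.7   5.2] 40.2
```

View pics/s3.png

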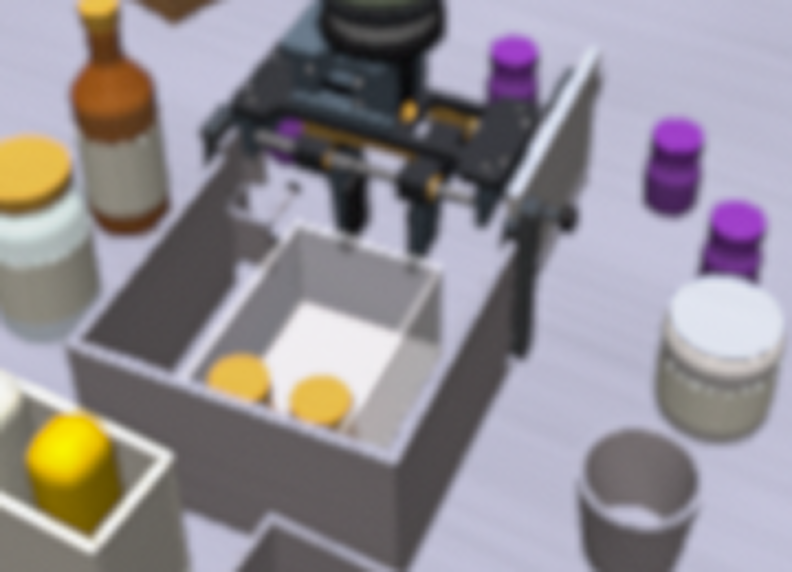

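Call:
{"api": "jog_arm", "payload": {
  "deltas": [
    [[0.005,0,0,0,0.04],[0.02,0,0,0,0.02],[0.05,0,0,0,0],[0.05,0,-0.04,0,0],[0.05,0,-0.08,0,0],[0.05,0,-0.12,0,0],[0.05,0,-0.146,0,0]]
  ]
}}

```text
time_s: 6.58
ee_pos: [601.5, -3.9, 235.0]
ee_rot: [-180.0, 0.6, -175.1]
force: [1.0, 0.3, 0.6]
gripper_width: 2.9
```

```bash
cat >> h.py <<'E'
H=np.array([629.5,81.5]);BY=4.9
def gp(th,gap=0,r=120,off=20,z=87):
    f=np.radians(270+BY-th);g=np.array([np.cos(f),np.sin(f)]);n=-np.array([-g[1],g[0]])
    p=H+r*g+(off+gap)*n
    return (p[0],p[1],z,180+BY-th)
E
python3 - <<'E'
from h import *
arrow()
c=(598.9,-4.2,230,184.9)
print(gp(88,30),sh(c,gp(88,30,z=230)))
E
```

```text
6.58 [601.5  -3.9 235. ] [-179.95    0.56 -175.06] F [1.  0.3 0.6] 2.9
(np.float64(504.3622770267342), np.float64(116.7214464363147), 87, 96.9) [8.390e-02 1.286e-01 0.000e+00 8.800e+01]
```

Call:
{"api": "jog_arm", "payload": {
  "deltas": [
    [[0.02,0.03,0,7,0],[0.04,0.06,0,14,0],[0.06,0.09,0,21,0],[0.084,0.129,0,28,0],[0.084,0.129,0,35,0],[0.084,0.129,0,42,0],[0.084,0.129,0,49,0],[0.084,0.129,0,56,0],[0.084,0.129,0,63,0],[0.084,0.129,0,70,0],[0.084,0.129,0,77,0],[0.084,0.129,0,84,0],[0.084,0.129,0,88,0],[0.084,0.129,0,88,0]]
  ]
}}

```text
time_s: 7.75
ee_pos: [505.7, 117.7, 230.7]
ee_rot: [179.8, -0.0, 96.9]
force: [-0.1, 0.1, 0.9]
gripper_width: 0.5
```

```bash
python3 - <<'E'
from h import *
import cv2
arrow()
for n in("wrist","top"): cv2.imwrite(f"pics/{n}4.png",cv2.resize(env.grab_frame(n)[:,:,::-1],None,fx=1.5,fy=1.5,interpolation=cv2.INTER_CUBIC))
print(env.camera_params('wrist'))
E
```

```text
7.75 [505.7 117.7 230.7] [ 1.7977e+02 -4.0000e-02  9.6880e+01] F [-0.1  0.1  0.9] 0.5
{'fx': 297.3186396354542, 'fy': 297.3186396354542, 'cx': 255.81710285962814, 'cy': 193.9287837133475, 'xyz': array([495.61106113, 194.4709289 , 383.56638926]), 'orientation': array([163.98484725,  -0.18818409,   7.09614314])}
```

View pics/wrist4.png

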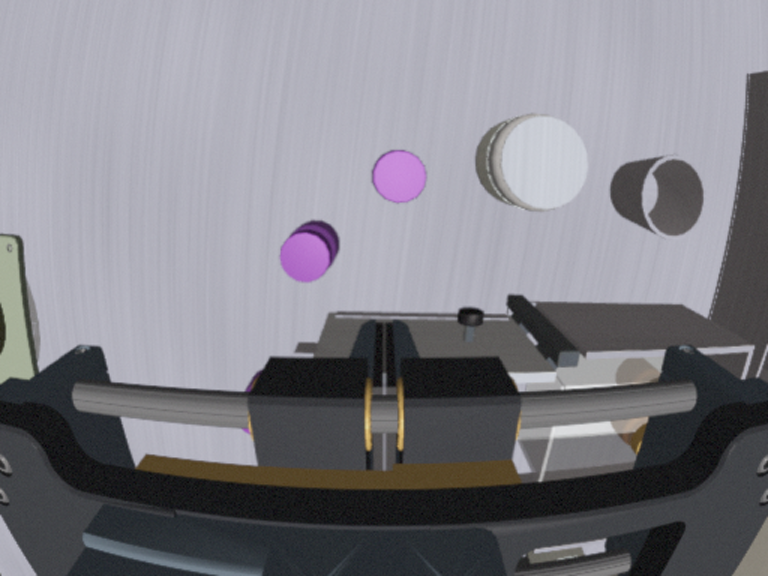

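View pics/top4.png

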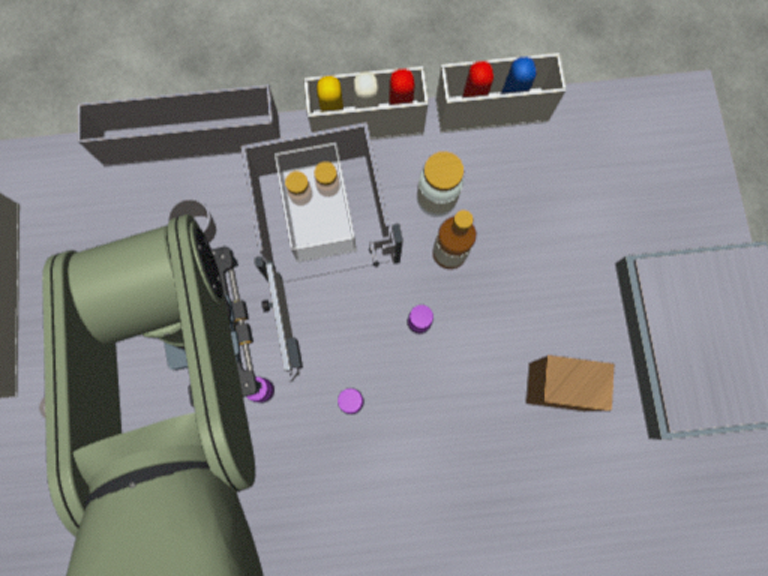

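```bash
python3 - <<'E'
from h import *
a=np.radians(BY);o=np.array([637.2,-8.2])
def B(u,v,z):
    d=bp('top',u/1.5,v/1.5,z)[:2]-o;return (d@[np.cos(a),np.sin(a)]).round(1),(d@[-np.sin(a),np.cos(a)]).round(1)
print(B(276,155,84),B(337,145,84),B(292,250,84),B(355,239,84),'bay back',B(243,148,120),B(368,125,120))
W=lambda u,v,z:bw(u/1.5,v/1.5,z).round(1)[:2]
print(W(333,314,132),W(505,316,132),sh(gp(88,30,z=230),gp(88,30,z=87)),sh(gp(88,30),gp(88,3)))
E
```

```text
(np.float64(191.3), np.float64(50.5)) (np.float64(189.4), np.float64(-52.2)) (np.float64(24.7), np.float64(51.3)) (np.float64(23.3), np.float64(-51.5)) bay back (np.float64(196.1), np.float64(97.3)) (np.float64(196.7), np.float64(-106.9))
[477.  104.9] [581.1 116.1] [ 0.     0.     0.143 -0.   ] [-0.027 -0.     0.    -0.   ]
```

Call:
{"api": "jog_arm", "payload": {
  "deltas": [
    [[0,0,0.04,0,0],[0,0,0.08,0,0],[0,0,0.12,0,0],[0,0,0.143,0,0],[-0.01,0,0.143,0,0],[-0.018,0,0.143,0,0],[-0.022,0,0.143,0,0],[-0.024,0,0.143,0,0]]
  ]
}}

```text
time_s: 8.52
ee_pos: [509.4, 92.8, 89.2]
ee_rot: [179.7, -0.0, 96.9]
force: [-0.3, -0.1, -0.9]
gripper_width: 0.4
```

```bash
python3 - <<'E'
from h import *
import cv2
arrow()
a=env.grab_frame("scene")[130:300,170:390,::-1]
cv2.imwrite("pics/s5.png",cv2.resize(a,None,fx=3.5,fy=3.5,interpolation=cv2.INTER_CUBIC))
c=gp(88,6)
for th,g in [(88,0)]+[(t,-1) for t in range(84,24,-4)]: print(th,sh(c,gp(th,g)))
E
```

```text
8.52 [509.4  92.8  89.2] [ 1.7971e+02 -1.0000e-02  9.6890e+01] F [-0.3 -0.1 -0.9] 0.4
88 [-0.006  0.     0.    -0.   ]
84 [-1.54e-02 -1.00e-03  0.00e+00 -4.00e+00]
80 [-2.39e-02 -1.50e-03  0.00e+00 -8.00e+00]
76 [-3.24e-02 -1.30e-03  0.00e+00 -1.20e+01]
72 [-4.08e-02 -6.00e-04  0.00e+00 -1.60e+01]
68 [-4.92e-02  7.00e-04  0.00e+00 -2.00e+01]
64 [-5.75e-02  2.60e-03  0.00e+00 -2.40e+01]
60 [-6.56e-02  5.10e-03  0.00e+00 -2.80e+01]
56 [-7.35e-02  8.20e-03  0.00e+00 -3.20e+01]
52 [-8.12e-02  1.18e-02  0.00e+00 -3.60e+01]
48 [-8.86e-02  1.59e-02  0.00e+00 -4.00e+01]
44 [-9.57e-02  2.05e-02  0.00e+00 -4.40e+01]
40 [-1.025e-01  2.560e-02  0.000e+00 -4.800e+01]
36 [-1.089e-01  3.110e-02  0.000e+00 -5.200e+01]
32 [-1.149e-01  3.710e-02  0.000e+00 -5.600e+01]
28 [-1.204e-01  4.350e-02  0.000e+00 -6.000e+01]
```

View pics/s5.png

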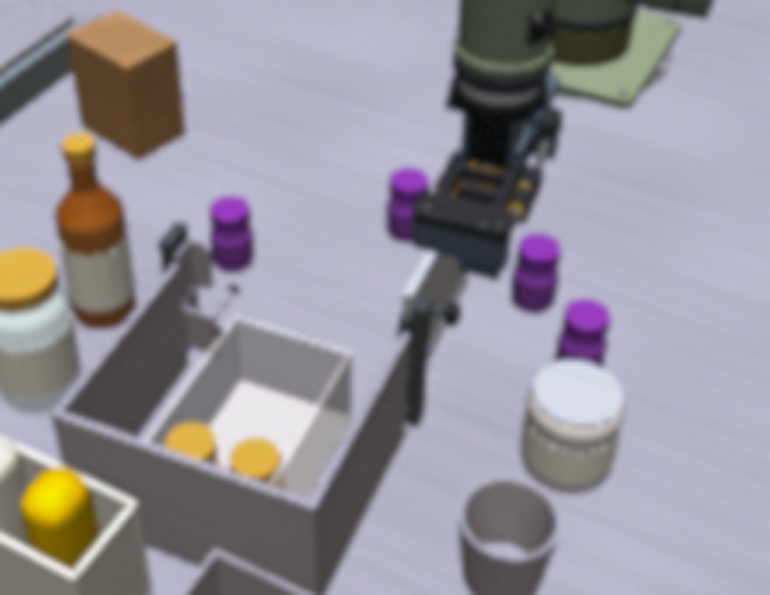

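Call:
{"api": "jog_arm", "payload": {
  "deltas": [
    [[-0.003,0,0,0,0],[-0.006,0,0,0,0],[-0.01,0,0,-2,0],[-0.0154,-0.001,0,-4,0],[-0.02,-0.0012,0,-6,0],[-0.0239,-0.0015,0,-8,0],[-0.0324,-0.0013,0,-12,0],[-0.0408,-0.0006,0,-16,0],[-0.0492,0.0007,0,-20,0],[-0.0575,0.0026,0,-24,0],[-0.0656,0.0051,0,-28,0],[-0.0735,0.0082,0,-32,0],[-0.0812,0.0118,0,-36,0],[-0.0886,0.0159,0,-40,0],[-0.0957,0.0205,0,-44,0],[-0.0991,0.023,0,-46,0],[-0.1025,0.0256,0,-48,0]]
  ]
}}

```text
time_s: 9.98
ee_pos: [545.5, -5.5, 87.4]
ee_rot: [180.0, 0.0, 145.0]
force: [-0.5, -0.2, -0.2]
gripper_width: 0.8
```

```bash
python3 - <<'E'
from h import *
import cv2
arrow()
for n in("top","scene"): cv2.imwrite(f"pics/{n}6.png",cv2.resize(env.grab_frame(n)[60:320,100:400,::-1],None,fx=2.2,fy=2.2,interpolation=cv2.INTER_CUBIC))
E
```

```text
9.98 [545.5  -5.5  87.4] [1.7997e+02 3.0000e-02 1.4503e+02] F [-0.5 -0.2 -0.2] 0.8
```

View pics/top6.png

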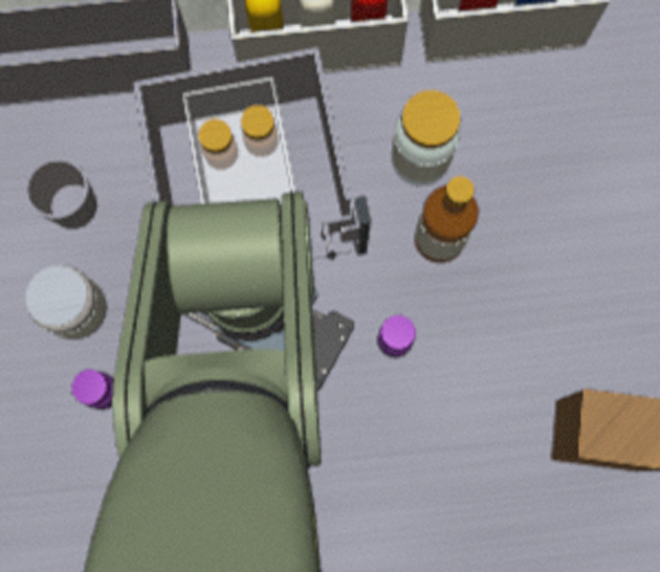

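View pics/scene6.png

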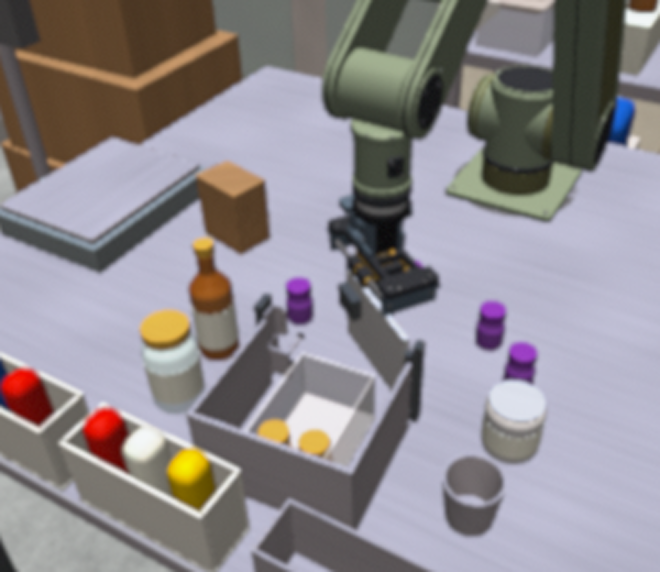

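```bash
python3 - <<'E'
from h import *
c=gp(40,-1)
for t in range(37,15,-3): print(t,sh(c,gp(t,-1)))
E
```

```text
37 [-6.3e-03 -8.0e-04  0.0e+00 -3.0e+00]
34 [-1.26e-02 -1.30e-03  0.00e+00 -6.00e+00]
31 [-1.9e-02 -1.5e-03  0.0e+00 -9.0e+00]
28 [-2.54e-02 -1.30e-03  0.00e+00 -1.20e+01]
25 [-3.17e-02 -8.00e-04  0.00e+00 -1.50e+01]
22 [ -0.038   0.      0.    -18.   ]
19 [-4.43e-02  1.20e-03  0.00e+00 -2.10e+01]
16 [-5.05e-02  2.60e-03  0.00e+00 -2.40e+01]
```

Call:
{"api": "jog_arm", "payload": {
  "deltas": [
    [[-0.003,-0.0004,0,-1.5,0],[-0.0063,-0.0008,0,-3,0],[-0.0126,-0.0013,0,-6,0],[-0.019,-0.0015,0,-9,0],[-0.0254,-0.0013,0,-12,0],[-0.0317,-0.0008,0,-15,0],[-0.038,0,0,-18,0],[-0.041,0.0005,0,-19.5,0],[-0.0443,0.0012,0,-21,0],[-0.0475,0.0019,0,-22.5,0],[-0.0505,0.0026,0,-24,0]]
  ]
}}

```text
time_s: 11.0
ee_pos: [587.8, -31.9, 87.2]
ee_rot: [180.0, -0.0, 169.0]
force: [-0.2, -0.5, 0.1]
gripper_width: 0.6
```

```bash
python3 - <<'E'
from h import *
import cv2
arrow()
for n in("scene",): cv2.imwrite(f"pics/{n}7.png",cv2.resize(env.grab_frame(n)[170:300,170:350,::-1],None,fx=4.4,fy=4.4,interpolation=cv2.INTER_CUBIC))
c=gp(16,-1)
for t in np.arange(15,-2,-1): print(t,sh(c,gp(t,-1)))
E
```

```text
11.0 [587.8 -31.9  87.2] [ 1.8000e+02 -1.0000e-02  1.6897e+02] F [-0.2 -0.5  0.1] 0.6
15 [-2.1e-03 -3.0e-04  0.0e+00 -1.0e+00]
14 [-4.2e-03 -6.0e-04  0.0e+00 -2.0e+00]
13 [-6.3e-03 -8.0e-04  0.0e+00 -3.0e+00]
12 [-8.4e-03 -1.0e-03  0.0e+00 -4.0e+00]
11 [-1.05e-02 -1.20e-03  0.00e+00 -5.00e+00]
10 [-1.26e-02 -1.30e-03  0.00e+00 -6.00e+00]
9 [-1.48e-02 -1.40e-03  0.00e+00 -7.00e+00]
8 [-1.69e-02 -1.50e-03  0.00e+00 -8.00e+00]
7 [-1.9e-02 -1.5e-03  0.0e+00 -9.0e+00]
6 [-2.11e-02 -1.50e-03  0.00e+00 -1.00e+01]
5 [-2.32e-02 -1.40e-03  0.00e+00 -1.10e+01]
4 [-2.54e-02 -1.30e-03  0.00e+00 -1.20e+01]
3 [-2.75e-02 -1.20e-03  0.00e+00 -1.30e+01]
2 [-2.96e-02 -1.00e-03  0.00e+00 -1.40e+01]
1 [-3.17e-02 -8.00e-04  0.00e+00 -1.50e+01]
0 [-3.38e-02 -6.00e-04  0.00e+00 -1.60e+01]
-1 [-3.59e-02 -3.00e-04  0.00e+00 -1.70e+01]
```

View pics/scene7.png

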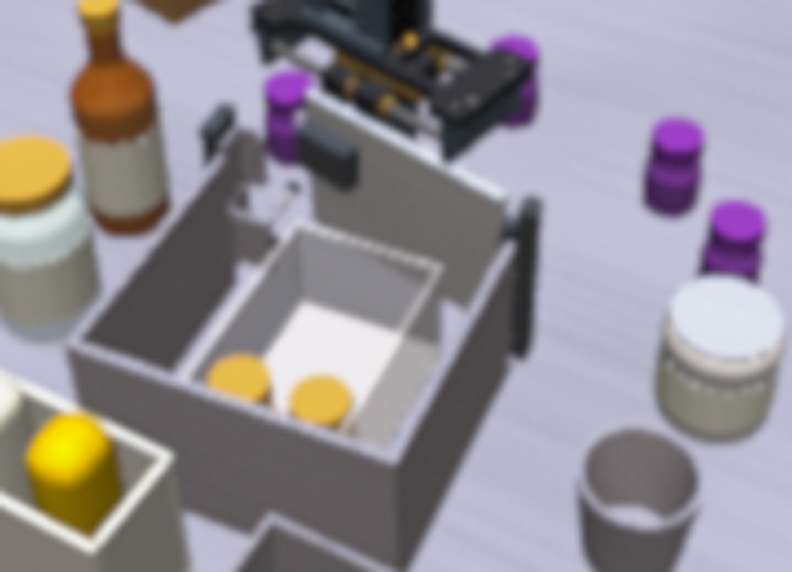

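Call:
{"api": "jog_arm", "payload": {
  "deltas": [
    [[-0.0021,-0.0003,0,-1,0],[-0.0042,-0.0006,0,-2,0],[-0.0063,-0.0008,0,-3,0],[-0.0084,-0.001,0,-4,0],[-0.0105,-0.0012,0,-5,0],[-0.0126,-0.0013,0,-6,0],[-0.0148,-0.0014,0,-7,0]]
  ]
}}

```text
time_s: 11.63
ee_pos: [601.6, -36.2, 86.9]
ee_rot: [180.0, -0.1, 176.0]
force: [-3.1, 0.7, 1.5]
gripper_width: 0.7
```

Call:
{"api": "jog_arm", "payload": {
  "deltas": [
    [[-0.001,-0.0001,0,-0.5,0],[-0.0021,-0.0003,0,-1,0],[-0.0031,-0.0004,0,-1.5,0],[-0.0042,-0.0006,0,-2,0]]
  ]
}}

```text
time_s: 11.97
ee_pos: [606.0, -37.2, 86.8]
ee_rot: [180.0, -0.1, 178.0]
force: [-3.8, 0.1, 2.1]
gripper_width: 0.3
```

Call:
{"api": "jog_arm", "payload": {
  "deltas": [
    [[-0.001,-0.0001,0,-0.5,0],[-0.0021,-0.0003,0,-1,0],[-0.0031,-0.0004,0,-1.5,0]]
  ]
}}

```text
time_s: 12.22
ee_pos: [609.3, -37.8, 86.9]
ee_rot: [-180.0, -0.0, 179.5]
force: [-4.6, -0.2, 1.6]
gripper_width: 0.2
```

Call:
{"api": "jog_arm", "payload": {
  "deltas": [
    [[-0.001,-0.0001,0,-0.5,0],[-0.0021,-0.0003,0,-1,0]]
  ]
}}

```text
time_s: 12.38
ee_pos: [610.3, -38.1, 86.8]
ee_rot: [-180.0, -0.2, -179.5]
force: [-9.3, -0.7, 5.1]
gripper_width: 0.7
```

Call:
{"api": "jog_arm", "payload": {
  "deltas": [
    [[-0.001,-0.0001,0,-0.5,0],[-0.0021,-0.0003,0,-1,0]]
  ]
}}

```text
time_s: 12.55
ee_pos: [611.6, -38.4, 86.9]
ee_rot: [180.0, -0.3, -178.5]
force: [-9.6, -0.4, 5.0]
gripper_width: 0.3
```

Call:
{"api": "jog_arm", "payload": {
  "deltas": [
    [[-0.0005,0,0,-0.2,0],[-0.001,-0.0001,0,-0.5,0]]
  ]
}}

```text
time_s: 12.72
ee_pos: [612.4, -38.6, 86.9]
ee_rot: [-180.0, -0.3, -178.0]
force: [-9.2, -1.9, 6.5]
gripper_width: 0.4
```

Call:
{"api": "jog_arm", "payload": {
  "deltas": [
    [[-0.0005,0,0,-0.2,0],[-0.001,-0.0001,0,-0.5,0]]
  ]
}}

```text
time_s: 12.88
ee_pos: [613.1, -38.7, 86.9]
ee_rot: [-180.0, -0.3, -177.5]
force: [-10.1, -1.6, 6.4]
gripper_width: -0.1
```

Call:
{"api": "jog_arm", "payload": {
  "deltas": [
    [[-0.0005,0,0,-0.2,0],[-0.001,-0.0001,0,-0.5,0]]
  ]
}}

```text
time_s: 13.05
ee_pos: [614.5, -38.9, 86.9]
ee_rot: [-180.0, -0.3, -177.0]
force: [-6.6, -1.7, 3.1]
gripper_width: 0.3
```

Call:
{"api": "jog_arm", "payload": {
  "deltas": [
    [[-0.0005,0,0,-0.2,0],[-0.001,-0.0001,0,-0.5,0]]
  ]
}}

```text
time_s: 13.22
ee_pos: [616.9, -39.0, 86.8]
ee_rot: [-180.0, -0.1, -176.5]
force: [-4.0, -1.8, 1.7]
gripper_width: 0.1
```

Call:
{"api": "jog_arm", "payload": {
  "deltas": [
    [[-0.0005,0,0,0,0],[-0.001,0,0,0,0],[-0.001,0,0,0,0]]
  ]
}}

```text
time_s: 13.47
ee_pos: [618.8, -38.7, 86.9]
ee_rot: [-180.0, 0.0, -176.6]
force: [-3.1, -1.3, 0.8]
gripper_width: 0.4
```

Call:
{"api": "jog_arm", "payload": {
  "deltas": [
    [[-0.0005,0,0,0,0],[-0.001,0,0,0,0],[-0.001,0,0,0,0]]
  ]
}}

```text
time_s: 13.72
ee_pos: [619.4, -38.6, 86.9]
ee_rot: [-180.0, -0.0, -176.6]
force: [-4.4, -1.7, 1.5]
gripper_width: 0.2
```

Call:
{"api": "jog_arm", "payload": {
  "deltas": [
    [[-0.0005,0,0,0,0],[-0.001,0,0,0,0],[-0.001,0,0,0,0]]
  ]
}}

```text
time_s: 13.97
ee_pos: [620.3, -38.6, 86.9]
ee_rot: [-180.0, -0.1, -176.6]
force: [-4.1, -2.4, 1.9]
gripper_width: 0.7
```

Call:
{"api": "jog_arm", "payload": {
  "deltas": [
    [[-0.0005,0,0,0,0],[-0.001,0,0,0,0],[-0.001,0,0,0,0]]
  ]
}}

```text
time_s: 14.22
ee_pos: [620.4, -38.6, 86.9]
ee_rot: [-180.0, -0.2, -176.5]
force: [-6.2, -2.2, 3.4]
gripper_width: 0.4
```

Call:
{"api": "jog_arm", "payload": {
  "deltas": [
    [[-0.0005,0,0,0,0],[-0.001,0,0,0,0],[-0.001,0,0,0,0]]
  ]
}}

```text
time_s: 14.47
ee_pos: [620.5, -38.5, 86.9]
ee_rot: [-180.0, -0.3, -176.5]
force: [-9.9, -2.8, 6.1]
gripper_width: 0.2
```

```bash
python3 - <<'E'
from h import *
import cv2
arrow()
for n in("scene",): cv2.imwrite(f"pics/{n}8.png",cv2.resize(env.grab_frame(n)[170:300,170:350,::-1],None,fx=4.4,fy=4.4,interpolation=cv2.INTER_CUBIC))
E
```

```text
14.47 [620.5 -38.5  86.9] [-179.99   -0.29 -176.54] F [-9.9 -2.8  6.1] 0.2
```

View pics/scene8.png

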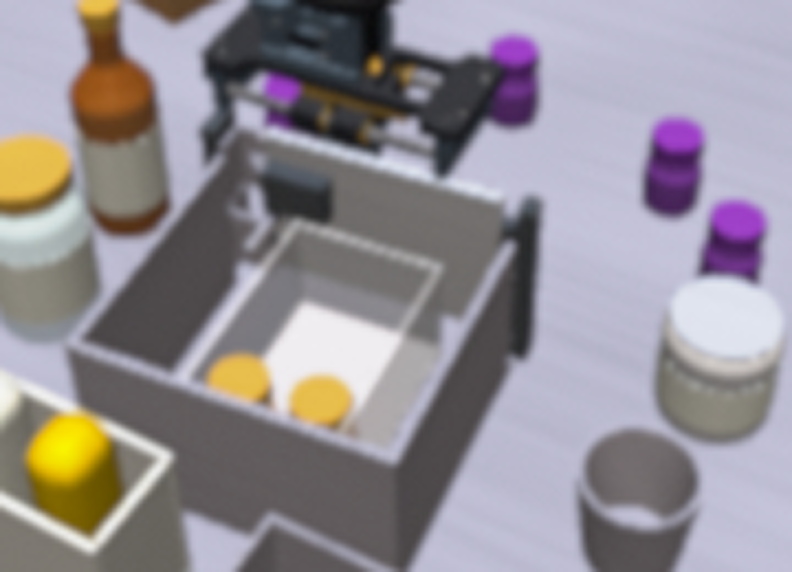

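Call:
{"api": "jog_arm", "payload": {
  "deltas": [
    [[0.003,0,0,0,0],[0.005,0,0,0,0],[0.007,0,0,0,0],[0.009,0,0,0,0],[0.012,0,0,0,0],[0.016,0,0,0,0],[0.02,0,0,0,0],[0.02,0,0,0,0]]
  ]
}}

```text
time_s: 15.18
ee_pos: [601.8, -39.3, 86.9]
ee_rot: [180.0, -0.0, -176.6]
force: [0.2, 0.3, -0.4]
gripper_width: 0.3
```

```bash
python3 - <<'E'
from h import *
import cv2
arrow()
for n in("scene",): cv2.imwrite(f"pics/{n}9.png",cv2.resize(env.grab_frame(n)[170:300,170:350,::-1],None,fx=4.4,fy=4.4,interpolation=cv2.INTER_CUBIC))
E
```

```text
15.18 [601.8 -39.3  86.9] [ 1.7999e+02 -4.0000e-02 -1.7657e+02] F [ 0.2  0.3 -0.4] 0.3
```

View pics/scene9.png

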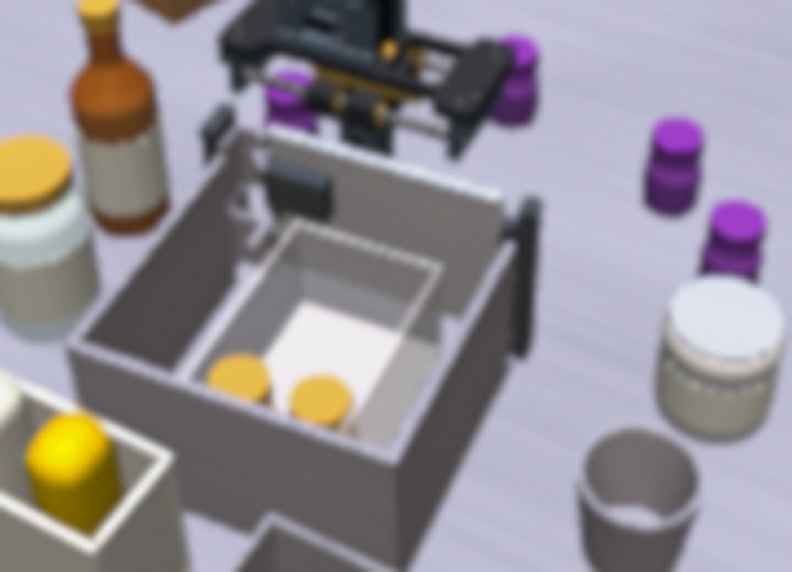

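Call:
{"api": "jog_arm", "payload": {
  "deltas": [
    [[0.03,0,0,0,0],[0.06,0,0,0,0],[0.06,0,-0.04,0,0],[0.06,0,-0.08,0,0],[0.09,0,-0.12,0,0],[0.12,0,-0.16,0,0],[0.15,0,-0.16,0,0],[0.15,0,-0.16,0,0],[0.15,0,-0.16,0,0],[0.15,0,-0.16,0,0]]
  ]
}}

```text
time_s: 16.07
ee_pos: [453.3, -48.4, 247.0]
ee_rot: [-180.0, 0.1, -176.6]
force: [0.5, -0.2, -0.8]
gripper_width: 0.7
```

```bash
python3 - <<'E'
from h import *
import cv2
arrow()
for n in("scene",): cv2.imwrite(f"pics/{n}10.png",cv2.resize(env.grab_frame(n)[170:300,170:350,::-1],None,fx=4.4,fy=4.4,interpolation=cv2.INTER_CUBIC))
cv2.imwrite(f"pics/top10.png",cv2.resize(env.grab_frame("top")[75:265,110:310,::-1],None,fx=3.1,fy=3.1,interpolation=cv2.INTER_CUBIC))
E
```

```text
16.07 [453.3 -48.4 247. ] [-1.8000e+02  7.0000e-02 -1.7658e+02] F [ 0.5 -0.2 -0.8] 0.7
```

View pics/scene10.png

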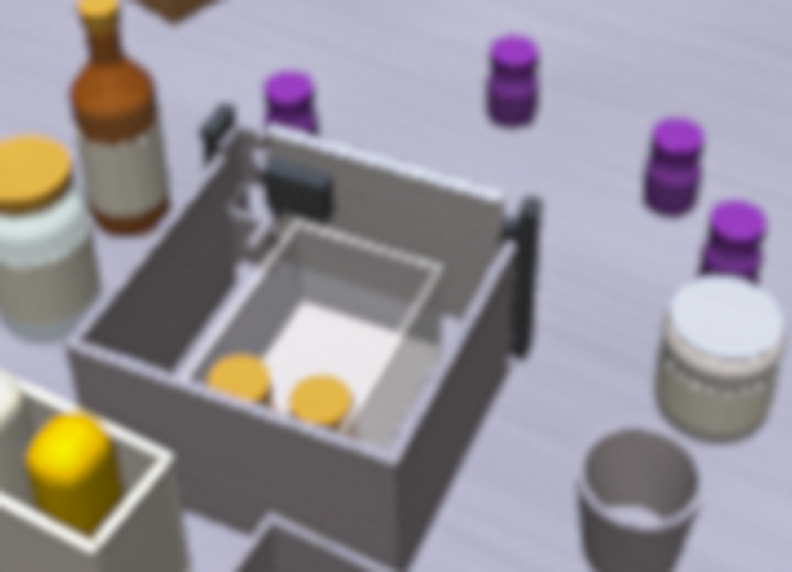

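View pics/top10.png

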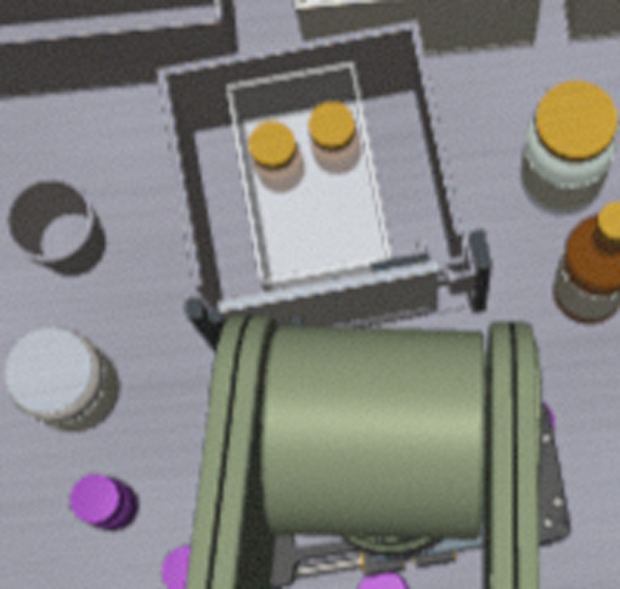

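```bash
python3 -c "
from h import *
env.job_done();arrow()"
```

```text
the job is handed in; nothing more can be done
the job is handed in; nothing more can be done
```

The bin is home, the gate is shut and latched, and I handed the job in at about 16 s of the 72 s allowed. No verdict was reported.

- **Bin:** I pushed its front wall with the fingers partly open while the gate was still at about 88°. It stopped against the back wall with about 11 N on the tool. The top camera then put its origin at about 107–109 mm, but the bay's own back wall read about 4 mm short. The stop is therefore the better evidence that it is home.
- **Gate:** I swung it round with the closed fingers near the suggested push point.
    - The plunger gave 3–5 N.
    - The bolt on the strike gave about 10 N, which then dropped to 4 N (the snap).
    - The gate then came up against the stop, and I pressed to about 10 N. No reading I took went above about 12 N in total.
- **One disagreement:** the tool travelled about 6–7 mm from the snap to the stop, not the 2 mm described. I checked by backing the fingers off: the gate stayed put, and later pictures showed it unmoved at about 1° from parallel with the bay.
- **Last pictures:** both tubs are upright, the arm is clear of everything, and the sauce, jar, cup and can are where they were. The carton was outside those final crops and I did not check it again, but the arm never went near it.

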